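Shut and lock the herb mill's hatch

TASK

The herb mill's red hatch cover has been left open: slide it fully shut, then push its yellow sprung wing stud in and turn it clockwise until it locks, so that the head stays down when you let go. Push firmly but not hard and never force the turn, because the catch under the deck bends, and leave the other things on the counter as they are.

Things in the scene. Friction and masses are not known exactly. Their poses are not given: they have to be found in the camera images.
- mill: stainless herb mill, fixed, 200 (x) x 360 (y) x 110 mm high; origin: centre of its underside. On its flat deck the red cover (110 x 140 mm, 4 mm thick) slides along the mill's own y between two rails 9 mm high, 136 mm apart over their outsides. A brass-rimmed black socket (44 mm) in the deck at the mill's x=0, y=-70 mm is where the stud sits when the cover is shut
- cover (a joint): how far the red cover is open (m): 0 fully shut against its end stop, grows towards the mill's +y, at most 0.09. It slides with about 2.5 N of friction and stays where it is left. The stud is mounted on it, 15 mm in from its -y edge, and can be used to slide it
- stud_wing (a point): middle of the stud's yellow upright wing, on its vertical axis, 152 mm above the counter when up. Wing 36 mm long (point x), 12 mm thick (point y), 24 mm high, this point at mid height; under it a round flange 42 mm across, its upper face 12 mm below this point, with 22 mm of free space beneath. Turns and sinks with the stud; unturned, its axes are the mill's
- plunger (a joint): how far the stud is pushed in (m): 0 up, at most 0.0225. Spring 4 N, rising to 9 N. With the cover shut and the stud unturned its pin drops through the hidden catch to a firm stop at 12 to 20 mm, a depth that differs each time; it can turn only within 1.5 mm of that stop or beyond. Turned and let go, it rises about 4.5 mm and stays caught 7.5 to 16 mm in; uncaught, it springs up to 0
- stud (a joint): turn of the stud (rad): 0 unturned (pin in line with the slot), grows clockwise seen from above to a stop at 1.4; above about 1.1 it is in the locked notch. Light friction, 0.03 N m. It can also be turned before it is pushed in, but then its pin lands on top of the catch and cannot enter
- catch (a joint): how far the hidden catch is bent down (m): 0 unloaded, 1 mm for every 10 N beyond the stud's spring. It must never exceed 0.0011: with the spring that is a total push of about 18 to 20 N on the stud
- weight: brass weight, 26 mm across, 30 mm high, standing on the deck at the mill's +x +y corner; origin at its underside
- mortar: white ceramic bowl, 110 mm across, 75 mm high; origin at its underside
- jar_a: blue ceramic jar, 68 mm across, 100 mm high; origin at its underside
- jar_b: amber glass jar, 68 mm across, 100 mm high; origin at its underside
- packet_a: cream paper herb packet, 90 x 70 x 18 mm, on the mill's right; origin at its underside
- packet_b: cream paper herb packet, 90 x 70 x 18 mm, on the mill's left; origin at its underside
- scoop: wooden spoon lying on the counter; origin at its underside
- catch_twist (a joint): how far the hidden catch is wrenched round (rad, clockwise positive): 0 unloaded, 0.06 for 0.3 N m. It must never exceed 0.06: if the pushed stud stops turning after about 0.15 rad it is not deep enough, so do not force it but push deeper. Deep enough, it needs under 0.1 N m up to its own end stop, which does not load the catch

How it is judged:
By the outcome, as a careful person would: the job done as asked, in the order asked, and still so for the second after the job is handed in, with the robot touching nothing.
It also fails if it takes over 64 s, if anything falls off the work surface, if the arm or the gripper's body presses on something with over 40 N, if the wrist force passes 120 N, or if a joint passes its speed limit or range.

ROBOT

A 6-joint arm with a two-finger parallel gripper is mounted at the origin on the work surface. World frame = base frame: x ahead of the robot, y to its left, z up, the work surface at z = 0. Lengths are in mm, angles in rad, forces in N, time in s.
With the tool pointing down it reaches from about 375 to 925 mm from the base axis. Payload 5.7 kg.
Tool frame: the origin (TCP) lies between the finger pads; the fingertips stand 22 mm ahead of it and the grasp point (between the pads) lies 3 mm ahead of it; y points along the fingers, x is the direction in which the jaws open and shut, and the axes are right-handed (so a half turn about y gives the same grasp; the last joint's range is limited). The gripper opens to 85 mm and grips with 20 to 120 N. Pads are 22 mm wide; open, the fingers measure 114 mm over their backs; the gripper's body (76 mm by 85 mm) begins 54 mm behind the grasp point. The pads swing forward as they close: fully open they stand 13 mm farther back than shut.
Start: joints at [-1.302, 0.359, 1.51, -0, 1.272, -0.115], TCP at [224.651, -556.325, 253.267] pointing down, gripper open.
Joint ranges: [-2.97, 2.97], [-1.01, 2.36], [0.21, 2.38], [-0.96, 4.11], [0.2, 2.71], [-2.98, 2.98]. Speed limits (rad/s): [2.39, 2.39, 3.14, 3.14, 3.14, 3.14].

INTERFACE

Orientations are given as a rotation vector (axis times angle).
In Python, from rig import bot gives the robot as it stands. The module is installed in compiled form; this text tells all that it offers.
- The arm moves only by the tool apply_moves, never from a script. Its argument "deltas" is a list of rows, each an object with "dp": the shift along the tool's x, y, z scaled (see below), a list of three; "twist": the turn about the tool's y scaled (see below). A call has 1 to 12 rows; each row shifts and turns the commanded pose from where the row before left it, along the tool's axes as they then stand; what a row does not reach is not made up. The controller multiplies each number of a shift by 0.2 m and each number of a turn by 360 degrees. A row lasts 1/10 s, in which the tool goes at most 50 mm and 8.59 degrees, less where a joint would pass 70% of its speed; a pose out of reach is approached as far as the arm can. A call with a number of a shift or a turn outside -1 to 1 is refused whole. A call with a gripper value outside its range is refused whole. "claw" is the opening, from -1 (shut) to 1 (fully open), set as the call begins (left out, the last holds). The fingers move at their own pace and stop on an object; the grip force is fixed at half the most. Time passes only in rows, so rows that do not move let the fingers close. It gives the time, the measured TCP pose, the force and the opening at its end, in the units of the state.
- bot.get_state(): the state, without advancing time (a new reading comes with each control period).
- bot.snapshot(name): name is "side" or "top"; returns (picture, depth): 480x640x3 uint8, red, green, blue; 480x640 float32, mm along the optical axis (not along the pixel's ray), 0 where there is no reading.
- bot.camera_model(name): a dict with "mtx" (3x3 intrinsics, pixels), "view" (4x4, takes a point from world to camera coordinates). Camera axes: x right, y up, looking along -z (the intrinsics and any distortion apply to the point x, -y, -z); pixel columns grow to the right and rows downward; lengths in mm; the calibration is good to about 2 mm. A picture is of the moment at which its call begins. camera_model takes no time and is no camera call.
- bot.hand_in(): hands the job in, once; it reports no verdict.
The state is a dict: "clock": time; "qpos": joint angles; "joint_velocities": joint speeds; "effort": joint torques, N m; "position": TCP position; "orientation": TCP orientation; "contact_force": force on the tool from outside, world axes, zero at the start; "wrist_torque": the same for the moment, N m; "finger_gap": opening from 0.0 (shut) to 1.0 (fully open).
Only numpy, scipy, OpenCV 4.12 (cv2) and the standard library are available. Lean on these libraries where they do the work, as an engineer would, in place of code of your own. Each camera call takes 0.05 s, during which the arm holds its last target.

## Working session

There is one attempt and no reset: what is moved stays moved. The work goes in short steps, Python scripts to look and compute and a tool call to move; the robot and the scene stay as the last step left them, time stands still between calls to the robot, and variables do not carry over. Pictures are saved under pics/ and viewed, and the job is handed in when it is done.

Besides the shell and the picture viewer there is one more tool, called after "Request:" as name(argument=value, ...) on one line, values as JSON. apply_moves: Moves the arm, as the interface text tells. Shifts and turns lie within -1 to 1; 1 stands for 0.2 m of shift or 360 degrees of turn. Its arguments: {"type":"object","properties":{"deltas":{"type":"array","items":{"type":"object","properties":{"dp":{"type":"array","items":{"type":"number"}},"twist":{"type":"number"}}}},"claw":{"type":"number"}},"required":["deltas"]}

```bash
mkdir -p pics
python3 - <<'E'
from rig import bot
import cv2,numpy as np
s=bot.get_state();print(s)
for n in("side","top"):
    p,d=bot.snapshot(n);cv2.imwrite(f"pics/{n}0.png",p[:,:,::-1]);np.savez(f"{n}0.npz",p=p,d=d);m=bot.camera_model(n);print(n,m)
E
```

```text
{'clock': 0.0, 'qpos': array([-1.30207907e+00,  3.59495855e-01,  1.51145959e+00,  1.22915174e-06,
        1.27248692e+00, -1.15090872e-01]), 'joint_velocities': array([ 0.00107262,  0.00067427, -0.00016302,  0.0029283 ,  0.00086695,
        0.00158037]), 'effort': array([ 1.33607973e-03, -5.27614510e+01, -2.78621757e+01, -2.33681949e-04,
        1.34347859e-02, -5.70991020e-06]), 'position': array([ 224.49726941, -555.71736864,  252.44865777]), 'orientation': array([-1.36544316,  0.92299324, -0.92067952]), 'contact_force': array([-0.0610571 , -0.42294115, -0.06264314]), 'wrist_torque': array([0.00982395, 0.05017818, 0.03879342]), 'finger_gap': 1.0004633613359404}
side {'mtx': array([[571.80271077,   0.        , 310.94018822],
       [  0.        , 571.80271077, 234.05449433],
       [  0.        ,   0.        ,   1.        ]]), 'view': array([[-8.71804309e-01, -4.89431096e-01,  2.03580172e-02,
         4.36036748e+02],
       [ 2.96982930e-01, -4.95039803e-01,  8.16539486e-01,
        -2.60991334e+02],
       [-3.89561787e-01,  7.17908626e-01,  5.76930515e-01,
        -1.35195138e+03],
       [ 0.00000000e+00,  0.00000000e+00,  0.00000000e+00,
         1.00000000e+00]])}
top {'mtx': array([[446.0691674 ,   0.        , 320.95591035],
       [  0.        , 446.0691674 , 239.65579674],
       [  0.        ,   0.        ,   1.        ]]), 'view': array([[-6.74062101e-03, -9.99874830e-01, -1.43139549e-02,
         1.47538034e+01],
       [ 9.97573361e-01, -7.71567442e-03,  6.91943413e-02,
        -5.18853171e+02],
       [-6.92961220e-02, -1.38128073e-02,  9.97500503e-01,
        -1.07979009e+03],
       [ 0.00000000e+00,  0.00000000e+00,  0.00000000e+00,
         1.00000000e+00]])}
```

View pics/side0.png

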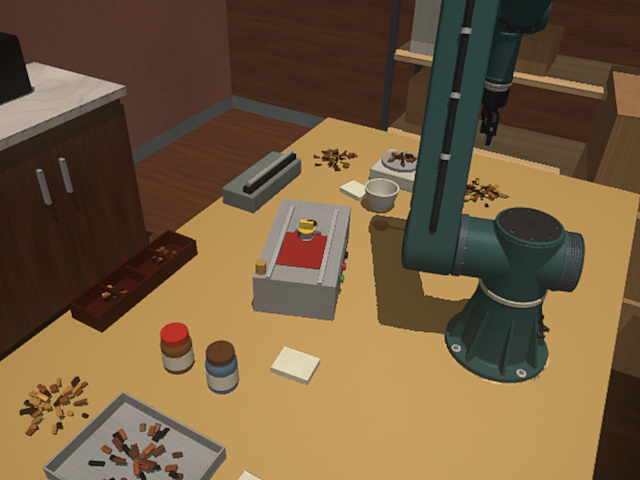

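View pics/top0.png

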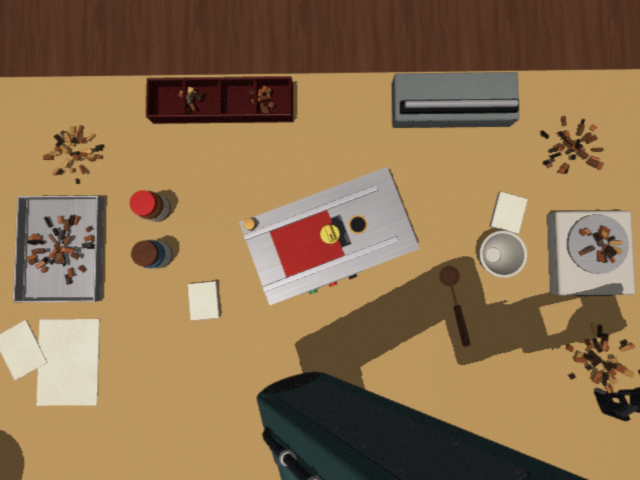

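Run:
```python
from scipy.spatial.transform import Rotation as R
print(R.from_rotvec([-1.36544316,  0.92299324, -0.92067952]).as_matrix().round(4))
```

```text
[[ 3.745e-01 -5.000e-04  9.272e-01]
 [-9.272e-01  1.800e-03  3.745e-01]
 [-1.800e-03 -1.000e+00  2.000e-04]]
```

Run:
```python
import cv2,numpy as np
p=np.load("top0.npz")["p"][:,:,::-1];q=np.load("side0.npz")["p"][:,:,::-1]
a=cv2.resize(p[160:310,230:430],None,fx=4,fy=4,interpolation=cv2.INTER_NEAREST)
b=cv2.resize(q[190:290,250:360],None,fx=5,fy=5,interpolation=cv2.INTER_NEAREST)
cv2.imwrite("pics/z1.png",a);cv2.imwrite("pics/z2.png",b)
```

```text
(no output)
```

View pics/z1.png

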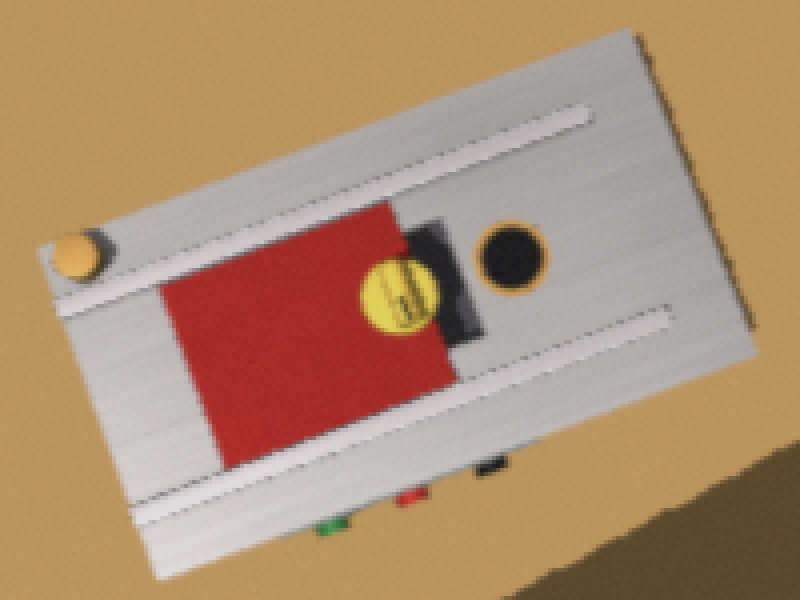

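View pics/z2.png

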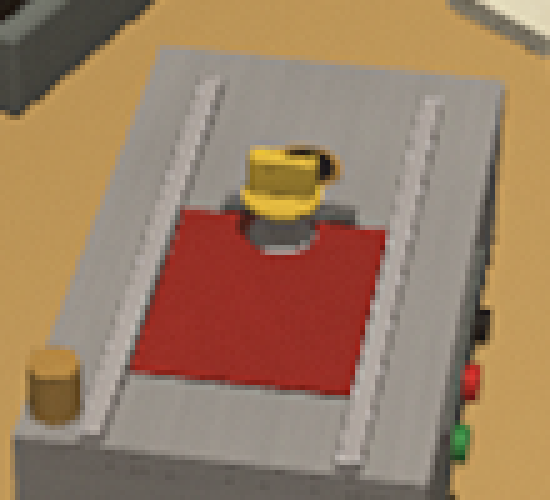

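```bash
cat > h.py <<'E'
from rig import bot
import cv2,numpy as np
def ray(n,uv):
    m=bot.camera_model(n);K=m["mtx"];V=m["view"]
    d=np.linalg.inv(K)@[uv[0],uv[1],1];d=np.array([d[0],-d[1],-d[2]])
    Rm=V[:3,:3];return -Rm.T@V[:3,3],Rm.T@d
def onz(n,uv,z):
    c,d=ray(n,uv);return c+d*(z-c[2])/d[2]
def proj(n,P):
    m=bot.camera_model(n);c=m["view"][:3,:3]@P+m["view"][:3,3];q=m["mtx"]@[c[0],-c[1],-c[2]];return q[:2]/q[2]
def big(mask):
    c,_=cv2.findContours(mask.astype(np.uint8),cv2.RETR_EXTERNAL,cv2.CHAIN_APPROX_NONE);return max(c,key=cv2.contourArea)
def cen(c):
    m=cv2.moments(c);return m["m10"]/m["m00"],m["m01"]/m["m00"]
def hsv(p): 
    h=cv2.cvtColor(p,cv2.COLOR_RGB2HSV).astype(int);return h[...,0],h[...,1],h[...,2]
E
python3 - <<'E'
from h import *
p=np.load("top0.npz")["p"];q=np.load("side0.npz")["p"];dt=np.load("top0.npz")["d"];ds=np.load("side0.npz")["d"]
def crop(m,x0,x1,y0,y1):
    r=np.zeros_like(m);r[y0:y1,x0:x1]=m[y0:y1,x0:x1];return r
for n,im,(x0,x1,y0,y1) in (("top",p,(230,430,160,310)),("side",q,(250,360,195,290))):
    h,s,v=hsv(im)
    red=big(crop(((h<8)|(h>172))&(s>150)&(v>80),x0,x1,y0,y1))
    box=cv2.minAreaRect(red);pts=cv2.boxPoints(box)
    print(n,"red",cen(red),cv2.contourArea(red))
    ap=cv2.approxPolyDP(cv2.convexHull(red),4,True)[:,0]
    for a in ap: print("  redcorner",a,onz(n,a,114).round(1))
    ye=big(crop((h>22)&(h<34)&(s>150)&(v>100),x0,x1,y0,y1))
    print(n,"yel",cen(ye),cv2.contourArea(ye),cv2.minEnclosingCircle(ye),onz(n,cen(ye),140).round(1),onz(n,cen(ye),152).round(1))
    bl=crop((v<50),x0,x1,y0,y1)
    cs,_=cv2.findContours(bl.astype(np.uint8),0,1)
    for c in cs:
        if cv2.contourArea(c)>30: print(n,"black",cen(c),cv2.contourArea(c),onz(n,cen(c),110).round(1))
# deck edges from top
h,s,v=hsv(p)
dk=crop((s<40)&(v>100),230,430,160,310)
c=big(cv2.morphologyEx(dk.astype(np.uint8),cv2.MORPH_CLOSE,np.ones((9,9))))
r=cv2.minAreaRect(c);print("rect",r)
P=[onz("top",a,110) for a in cv2.boxPoints(r)]
for a in P:print(a.round(1))
P=np.array(P);print(np.linalg.norm(P-np.roll(P,1,0),axis=1),P.mean(0))
for a in range(4):
    e=P[a]-P[a-1];print(np.degrees(np.arctan2(e[1],e[0])))
print(dt[220:250:3,318:345:3])
E
```

```text
top red (304.2884843688168, 244.13758079409047) 2527.0
  redcorner [326 211] [577.   -2.1 114. ]
  redcorner [343 254] [479.7 -39.5 114. ]
  redcorner [287 276] [431.4  86.1 114. ]
  redcorner [271 231] [532.7 122.1 114. ]
top yel (329.7462462462462, 233.87612612612614) 222.0 ((329.9146423339844, 233.6707305908203), 9.203414916992188) [523. -10. 140.] [522.   -9.9 152. ]
top black (357.55645161290323, 224.06989247311827) 124.0 [547.2 -73.1 110. ]
top black (339.9119241192412, 229.62330623306232) 123.0 [534.9 -33.2 110. ]
side red (301.6193325355671, 251.0135620263263) 1253.5
  redcorner [286 232] [579.8  -2.3 114. ]
  redcorner [326 236] [480.3 -40.7 114. ]
  redcorner [319 268] [431.6  86.7 114. ]
  redcorner [276 263] [531.9 123.6 114. ]
side yel (305.5333333333333, 221.06666666666666) 2.5 ((304.0, 221.5), 4.031229019165039) [542.4 -40.2 140. ] [533.7 -24.7 152. ]
rect ((328.6643981933594, 235.93838500976562), (88.834228515625, 160.93157958984375), 69.44395446777344)
[552.8 198.1 110. ]
[ 679.2 -144.9  110. ]
[ 489.2 -211.5  110. ]
[365.3 127.1 110. ]
[200.49386192 365.60859773 201
[... 475 characters left out ...]
  976.4142   953.3011   951.0633   974.7748
   978.0826  1084.6881  1083.2606 ]
 [1003.57007  980.1289   978.5525   955.056    955.8109   976.75977
   976.2565  1082.014   1084.7104 ]
 [1003.9115   976.90796  976.8981   956.9192   951.8685   977.4428
   975.0318  1086.6094  1080.1455 ]
 [1003.631    978.0328   978.7757   973.5992   954.2235   951.1743
   976.668   1080.9685  1081.1632 ]
 [1005.0173  1001.45844  975.1105   972.2504   957.7137   975.8512
  1002.5772  1079.2799  1081.1921 ]
 [1002.2025  1000.9736  1002.32587 1000.7682  1003.83496 1002.0138
   998.3678  1000.0812  1080.3782 ]
 [1000.59937 1001.70746 1000.6336  1001.2237  1001.69995  998.17896
  1001.5496  1001.94214 1007.06683]]
```

Run:
```python
from h import *
for n in("top","side"):
    z=np.load(n+"0.npz");p=z["p"];d=z["d"]
    m=bot.camera_model(n);K=m["mtx"];V=m["view"]
    v,u=np.mgrid[:480,:640];X=(u-K[0,2])/K[0,0]*d;Y=(v-K[1,2])/K[1,1]*d
    C=np.stack([X,-Y,-d],-1);W=(C-V[:3,3])@V[:3,:3]
    h,s,val=hsv(p)
    roi=(abs(W[...,0]-523)<45)&(abs(W[...,1]+9)<45)
    wing=roi&(W[...,2]>157)&(W[...,2]<175); fl=roi&(W[...,2]>128)&(W[...,2]<150)
    for nm,mk in(("wing",wing),("flange",fl)):
        pts=W[mk];print(n,nm,len(pts),pts.mean(0).round(1),[ (pts[:,i].min().round(),pts[:,i].max().round()) for i in range(2)])
        if nm=="wing":
            r=cv2.minAreaRect(pts[:,:2].astype(np.float32));print("  ",r)
            e,vec=np.linalg.eigh(np.cov(pts[:,:2].T));print("  pca deg",np.degrees(np.arctan2(vec[1,1],vec[0,1])),np.sqrt(e*12))
        else: print("  circ",cv2.minEnclosingCircle(pts[:,:2].astype(np.float32)))
    # red edges lines
    mask=(((h<8)|(h>172))&(s>150)&(val>80)); mm=np.zeros_like(mask); mm[195:290,250:360]=mask[195:290,250:360]
    c=big(mm)[:,0]
    L=np.array([onz(n,a,114)[:2] for a in c])
    ctr=np.array([505,41.]);th=np.radians(20.4);ex=np.array([np.cos(th),np.sin(th)]);ey=np.array([-ex[1],ex[0]])
    l=(L-ctr)@np.c_[ex,ey]
    for sg in(-1,1):
        k=(l[:,0]*sg>40)&(abs(l[:,1])<58); f=np.polyfit(l[k,1],l[k,0],1);print(n,"side edge",sg,f,"yaw",20.4-np.degrees(f[0]))
        k=(l[:,1]*sg>55)&(abs(l[:,0])<45)&((sg>0)|(abs(l[:,0])>22)); f=np.polyfit(l[k,0],l[k,1],1);print(n,"end edge",sg,f,"yaw",20.4+np.degrees(f[0]))
# deck long edges in top
p=np.load("top0.npz")["p"];h,s,v=hsv(p);dk=np.zeros(p.shape[:2],np.uint8);dk[160:310,230:430]=((s<60)&(v>90))[160:310,230:430]
c=big(cv2.morphologyEx(dk,cv2.MORPH_CLOSE,np.ones((9,9))))[:,0]
L=np.array([onz("top",a,110)[:2] for a in c]);l=(L-[521.6,-7.8])@np.c_[ex,ey]
k=(l[:,0]>85)&(abs(l[:,1])<165);f=np.polyfit(l[k,1],l[k,0],1);print("deck +x",f,20.4-np.degrees(f[0]))
k=(l[:,1]<-165)&(abs(l[:,0])<90);f=np.polyfit(l[k,0],l[k,1],1);print("deck -y",f,20.4+np.degrees(f[0]))
```

```text
top wing 94 [523.5  -8.4 162.7] [(np.float64(506.0), np.float64(540.0)), (np.float64(-19.0), np.float64(2.0))]
   ((523.790771484375, -8.292613983154297), (35.39082717895508, 11.973301887512207), 20.578393936157227)
  pca deg -159.6554290291546 [12.05658712 35.90866255]
top flange 182 [523.1  -8.2 139.6] [(np.float64(505.0), np.float64(545.0)), (np.float64(-28.0), np.float64(11.0))]
  circ ((524.0296630859375, -8.049580574035645), 20.75106430053711)
top side edge -1 [ 6.92583129e-04 -5.24527360e+01] yaw 20.360317909723562
top end edge -1 [ 1.91222961e-02 -6.52061480e+01] yaw 21.495626860294603
top side edge 1 [2.38033960e-03 5.30528439e+01] yaw 20.263616587178454
top end edge 1 [-2.42685723e-03  6.81338498e+01] yaw 20.26095132347878
side wing 65 [522.6  -5.8 162.7] [(np.float64(506.0), np.float64(540.0)), (np.float64(-20.0), np.float64(4.0))]
   ((522.986083984375, -7.483041763305664), (33.731422424316406, 17.906373977661133), 14.911694526672363)
  pca deg -161.3951858761047 [15.8001058  35.82583609]
side flange 99 [ 5.203e+02 -3.000e-01  1.423e+02] [(np.float64(503.0), np.float64(542.0)), (np.float64(-19.0), np.float64(15.0))]
  circ ((522.3032836914062, -4.819890975952148), 20.09730339050293)
side side edge -1 [-8.82816163e-04 -5.26771901e+01] yaw 20.450581640206092
side end edge -1 [ 1.04064552e-02 -6.71453787e+01] yaw 20.996245959895536
side side edge 1 [3.76376390e-03 5.39946895e+01] yaw 20.184352213237638
side end edge 1 [1.63572156e-03 6.87471483e+01] yaw 20.493719941809417
deck +x [-4.77347744e-03  9.98381483e+01] 20.673500111195334
deck -y [-3.33339472e-03 -1.79575295e+02] 20.209010550918507
```

Request:
apply_moves(deltas=[{"dp": [-0.1235, 0, 0.1505], "twist": 0}, {"dp": [-0.1235, 0, 0.1505], "twist": 0}, {"dp": [-0.1235, 0, 0.1505], "twist": 0}, {"dp": [-0.1235, 0, 0.1505], "twist": 0}, {"dp": [-0.1235, 0, 0.1505], "twist": 0}, {"dp": [-0.1235, 0, 0.1505], "twist": 0}, {"dp": [-0.1235, 0, 0.1505], "twist": 0}, {"dp": [-0.1235, 0, 0.1505], "twist": 0}], claw=1)

```text
clock: 0.9
position: [374.2, -281.3, 253.1]
orientation: [-1.366, 0.923, -0.922]
contact_force: [1.1, -0.3, 0.0]
finger_gap: 1.003
```

Request:
apply_moves(deltas=[{"dp": [-0.1233, 0, 0.1505], "twist": 0}, {"dp": [-0.1233, 0, 0.1505], "twist": 0}, {"dp": [-0.1233, 0, 0.1505], "twist": 0}, {"dp": [-0.1233, 0, 0.1505], "twist": 0}, {"dp": [-0.1233, 0, 0.1505], "twist": 0}, {"dp": [-0.1233, 0, 0.1505], "twist": 0}, {"dp": [-0.1233, 0, 0.1505], "twist": 0}, {"dp": [-0.1233, 0, 0.1505], "twist": 0}, {"dp": [0, 0, 0], "twist": 0.0046}, {"dp": [0, 0, 0], "twist": 0}])

```text
clock: 1.9
position: [523.1, -9.2, 252.9]
orientation: [-1.358, 0.944, -0.942]
contact_force: [0.8, -1.2, 0.2]
finger_gap: 1.0
```

```bash
cat >> h.py <<'E'
from scipy.spatial.transform import Rotation as R
def st():
    s=bot.get_state();M=R.from_rotvec(s["orientation"]).as_matrix()
    print("t",round(s["clock"],2),"q",s["qpos"].round(3),"p",s["position"].round(2),"F",s["contact_force"].round(2),"T",s["wrist_torque"].round(3),"gap",round(s["finger_gap"],3))
    print("xang",np.degrees(np.arctan2(M[1,0],M[0,0])).round(2),"down",M[:,1].round(4))
    return s,M
E
python3 -c "
from h import *
s,M=st()
d=np.array([523.6,-8.2,164])-s['position'];print(M.T@d/200, M.T@d)"
```

```text
t 1.9 q [-0.149  0.25   1.674 -0.     1.219  1.065] p [523.07  -9.22 252.86] F [ 0.76 -1.22  0.21] T [ 0.003  0.036 -0.027] gap 1.0
xang -69.58 down [-1.2e-03 -2.0e-04 -1.0e+00]
[-0.003749    0.44429817  0.00478927] [-0.74979955 88.85963369  0.95785435]
```

Request:
apply_moves(deltas=[{"dp": [-0.004, 0, 0.005], "twist": 0}, {"dp": [0, 0.11, 0], "twist": 0}, {"dp": [0, 0.11, 0], "twist": 0}, {"dp": [0, 0.11, 0], "twist": 0}, {"dp": [0, 0.07, 0], "twist": 0}, {"dp": [0, 0.044, 0], "twist": 0}, {"dp": [0, 0, 0], "twist": 0}, {"dp": [0, 0, 0], "twist": 0}])

```text
clock: 2.7
position: [524.1, -9.4, 165.0]
orientation: [-1.356, 0.944, -0.945]
contact_force: [-0.3, 0.1, 0.0]
finger_gap: 1.002
```

```bash
python3 -c "
from h import *
s,M=st()
p,d=bot.snapshot('side');cv2.imwrite('pics/s1.png',cv2.resize(p[150:300,220:380],None,fx=4,fy=4)[:,:,::-1])"
```

```text
t 2.7 q [-0.15   0.352  1.776  0.     1.013  1.067] p [524.13  -9.37 164.95] F [-0.28  0.07  0.03] T [-0.004  0.027 -0.053] gap 1.002
xang -69.71 down [ 4.e-04 -0.e+00 -1.e+00]
```

View pics/s1.png

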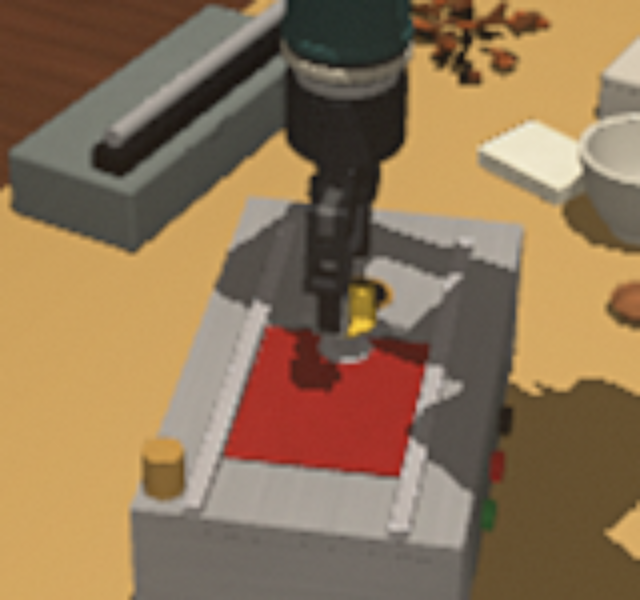

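Request:
apply_moves(deltas=[{"dp": [0, 0, 0], "twist": 0}, {"dp": [0, 0, 0], "twist": 0}, {"dp": [0, 0, 0], "twist": 0}, {"dp": [0, 0, 0], "twist": 0}, {"dp": [0, 0, 0], "twist": 0}, {"dp": [0, 0, 0], "twist": 0}, {"dp": [0, 0, 0], "twist": 0}, {"dp": [0, 0, 0], "twist": 0}], claw=-1)

```text
clock: 3.55
position: [524.2, -8.9, 164.8]
orientation: [-1.356, 0.944, -0.944]
contact_force: [-1.3, -1.1, 4.3]
finger_gap: 0.125
```

```bash
python3 -c "
from h import *
s,M=st()
p,d=bot.snapshot('side');cv2.imwrite('pics/s2.png',cv2.resize(p[150:300,220:380],None,fx=4,fy=4)[:,:,::-1])
s,M=st()"
```

```text
t 3.55 q [-0.149  0.352  1.776 -0.     1.013  1.067] p [524.18  -8.86 164.75] F [-1.32 -1.06  4.3 ] T [-0.272  0.087 -0.039] gap 0.125
xang -69.66 down [ 4.e-04 -2.e-04 -1.e+00]
t 3.6 q [-0.149  0.353  1.776 -0.     1.013  1.067] p [524.16  -8.84 164.7 ] F [-1.71 -0.55  2.92] T [-0.2    0.124 -0.005] gap 0.125
xang -69.66 down [ 3.e-04 -1.e-04 -1.e+00]
```

View pics/s2.png

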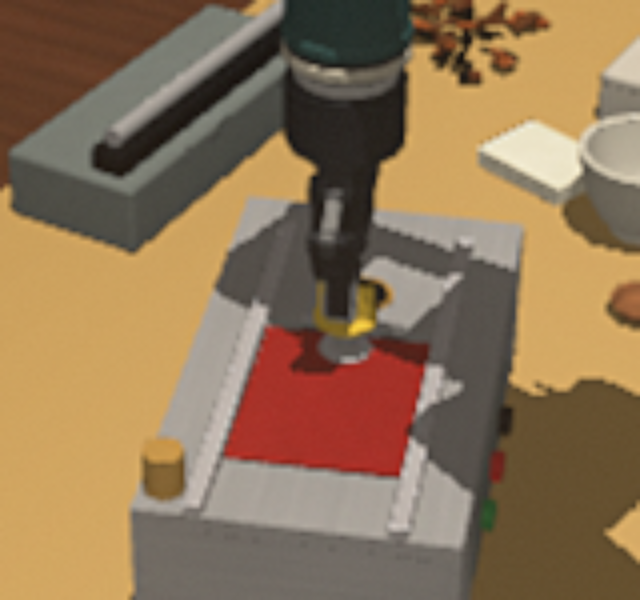

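Request:
apply_moves(deltas=[{"dp": [0.03, -0.002, 0], "twist": 0}, {"dp": [0.05, 0, 0], "twist": 0}, {"dp": [0.05, 0, 0], "twist": 0}, {"dp": [0.05, 0, 0], "twist": 0}, {"dp": [0.05, 0, 0], "twist": 0}, {"dp": [0.04, 0, 0], "twist": 0}, {"dp": [0.03, 0, 0], "twist": 0}, {"dp": [0, 0, 0], "twist": 0}])

```text
clock: 4.4
position: [545.7, -67.1, 164.9]
orientation: [-1.358, 0.942, -0.946]
contact_force: [0.9, -4.1, -0.3]
finger_gap: 0.127
```

```bash
cat >> h.py <<'E'
def rel():
    s,M=st();th=np.radians(20.35);ex=np.array([np.cos(th),np.sin(th)]);ey=np.array([-ex[1],ex[0]])
    d=s["position"][:2]-np.array([523.6,-8.2]);f=s["contact_force"][:2];print("mill dx,dy",(d@ex).round(2),(d@ey).round(2),"Fx,Fy",(f@ex).round(2),(f@ey).round(2))
    return s,M
E
python3 -c "
from h import *
rel()"
```

```text
t 4.4 q [-0.247  0.384  1.721 -0.003  1.035  0.971] p [545.66 -67.14 164.87] F [ 0.95 -4.12 -0.29] T [-0.568 -0.139  0.05 ] gap 0.127
xang -69.68 down [ 0.001  -0.0026 -1.    ]
mill dx,dy 0.18 -62.94 Fx,Fy -0.54 -4.19
```

Request:
apply_moves(deltas=[{"dp": [0.01, 0, 0], "twist": 0}, {"dp": [0.01, 0, 0], "twist": 0}, {"dp": [0, 0, 0], "twist": 0}])

```text
clock: 4.7
position: [546.1, -68.6, 164.9]
orientation: [-1.356, 0.944, -0.944]
contact_force: [-0.2, 2.0, 1.7]
finger_gap: 0.124
```

```bash
python3 -c "
from h import *
rel()"
```

```text
t 4.7 q [-0.251  0.386  1.719  0.     1.038  0.965] p [546.14 -68.56 164.87] F [-0.17  1.96  1.74] T [ 0.294 -0.009 -0.012] gap 0.124
xang -69.66 down [-2.e-04  4.e-04 -1.e+00]
mill dx,dy 0.14 -64.42 Fx,Fy 0.52 1.9
```

Request:
apply_moves(deltas=[{"dp": [0.01, 0, 0], "twist": 0}, {"dp": [0.005, 0, 0], "twist": 0}, {"dp": [0, 0, 0], "twist": 0}])

```text
clock: 5.0
position: [547.3, -71.7, 164.9]
orientation: [-1.357, 0.944, -0.944]
contact_force: [0.1, 1.0, 1.3]
finger_gap: 0.133
```

```bash
python3 -c "
from h import *
rel()"
```

```text
t 5.0 q [-0.255  0.388  1.715 -0.     1.039  0.961] p [547.32 -71.71 164.86] F [0.08 1.01 1.31] T [0.315 0.052 0.026] gap 0.133
xang -69.65 down [-0.e+00 -3.e-04 -1.e+00]
mill dx,dy 0.15 -67.79 Fx,Fy 0.42 0.92
```

Request:
apply_moves(deltas=[{"dp": [0.005, 0, 0], "twist": 0}, {"dp": [0, 0, 0], "twist": 0}])

```text
clock: 5.2
position: [547.6, -72.6, 164.8]
orientation: [-1.357, 0.944, -0.944]
contact_force: [0.6, 1.0, 0.0]
finger_gap: 0.124
```

```bash
python3 -c "
from h import *
rel()"
```

```text
t 5.2 q [-0.257  0.388  1.714 -0.     1.039  0.959] p [547.61 -72.61 164.84] F [0.57 1.05 0.02] T [ 0.494  0.115 -0.034] gap 0.124
xang -69.66 down [-2.e-04 -0.e+00 -1.e+00]
mill dx,dy 0.11 -68.74 Fx,Fy 0.9 0.79
```

Not yet against the stop; continue in 1 mm steps.

Request:
apply_moves(deltas=[{"dp": [0.005, 0, 0], "twist": 0}, {"dp": [0, 0, 0], "twist": 0}])

```text
clock: 5.4
position: [547.8, -73.1, 164.8]
orientation: [-1.356, 0.945, -0.943]
contact_force: [-1.2, 5.0, 2.1]
finger_gap: 0.126
```

```bash
python3 -c "
from h import *
rel()"
```

```text
t 5.4 q [-2.580e-01  3.890e-01  1.714e+00  1.000e-03  1.040e+00  9.580e-01] p [547.78 -73.08 164.85] F [-1.22  4.96  2.13] T [0.876 0.144 0.008] gap 0.126
xang -69.68 down [-5.e-04  9.e-04 -1.e+00]
mill dx,dy 0.11 -69.24 Fx,Fy 0.58 5.07
```

Request:
apply_moves(deltas=[{"dp": [0.005, 0, 0], "twist": 0}, {"dp": [0, 0, 0], "twist": 0}])

```text
clock: 5.6
position: [547.8, -73.2, 164.8]
orientation: [-1.355, 0.946, -0.942]
contact_force: [-0.8, 7.0, 3.2]
finger_gap: 0.125
```

```bash
python3 -c "
from h import *
rel()"
```

```text
t 5.6 q [-0.259  0.389  1.713  0.002  1.041  0.956] p [547.82 -73.25 164.84] F [-0.8   6.98  3.17] T [ 1.403  0.232 -0.018] gap 0.125
xang -69.69 down [-0.001   0.0023 -1.    ]
mill dx,dy 0.09 -69.41 Fx,Fy 1.68 6.82
```

Request:
apply_moves(deltas=[{"dp": [-0.005, 0, 0], "twist": 0}, {"dp": [0, 0, 0], "twist": 0}, {"dp": [0, 0.01, 0], "twist": 0}, {"dp": [0, 0.01, 0], "twist": 0}, {"dp": [0, 0, 0], "twist": 0}])

```text
clock: 6.1
position: [547.8, -73.1, 160.9]
orientation: [-1.356, 0.945, -0.943]
contact_force: [-1.6, 6.5, 3.9]
finger_gap: 0.128
```

```bash
python3 -c "
from h import *
rel()"
```

```text
t 6.1 q [-2.580e-01  3.940e-01  1.717e+00  1.000e-03  1.031e+00  9.580e-01] p [547.82 -73.1  160.91] F [-1.65  6.5   3.94] T [1.057 0.254 0.031] gap 0.128
xang -69.67 down [-4.e-04  7.e-04 -1.e+00]
mill dx,dy 0.14 -69.28 Fx,Fy 0.72 6.66
```

Request:
apply_moves(deltas=[{"dp": [0, 0.01, 0], "twist": 0}, {"dp": [0, 0.01, 0], "twist": 0}, {"dp": [0, 0, 0], "twist": 0}])

```text
clock: 6.4
position: [547.8, -73.1, 157.0]
orientation: [-1.356, 0.945, -0.943]
contact_force: [-1.4, 4.8, 5.5]
finger_gap: 0.129
```

```bash
python3 -c "
from h import *
rel()"
```

```text
t 6.4 q [-2.580e-01  3.990e-01  1.721e+00  1.000e-03  1.022e+00  9.580e-01] p [547.81 -73.09 157.01] F [-1.41  4.81  5.54] T [ 1.052  0.345 -0.033] gap 0.129
xang -69.67 down [-4.e-04  8.e-04 -1.e+00]
mill dx,dy 0.13 -69.26 Fx,Fy 0.35 5.0
```

Request:
apply_moves(deltas=[{"dp": [0, 0.01, 0], "twist": 0}, {"dp": [0, 0, 0], "twist": 0}])

```text
clock: 6.6
position: [547.8, -73.1, 155.1]
orientation: [-1.356, 0.945, -0.943]
contact_force: [-1.8, 5.9, 6.0]
finger_gap: 0.126
```

```bash
python3 -c "
from h import *
rel()
p,d=bot.snapshot('side');cv2.imwrite('pics/s3.png',cv2.resize(p[150:300,220:380],None,fx=4,fy=4)[:,:,::-1])
s,M=st()"
```

```text
t 6.6 q [-2.580e-01  4.010e-01  1.723e+00  1.000e-03  1.018e+00  9.580e-01] p [547.81 -73.1  155.08] F [-1.81  5.95  6.04] T [ 1.094  0.374 -0.023] gap 0.126
xang -69.67 down [-3.e-04  7.e-04 -1.e+00]
mill dx,dy 0.13 -69.26 Fx,Fy 0.37 6.21
t 6.65 q [-2.580e-01  4.010e-01  1.723e+00  1.000e-03  1.018e+00  9.580e-01] p [547.82 -73.12 155.17] F [-1.83  4.97  5.24] T [1.085 0.429 0.01 ] gap 0.126
xang -69.68 down [-3.e-04  7.e-04 -1.e+00]
```

View pics/s3.png

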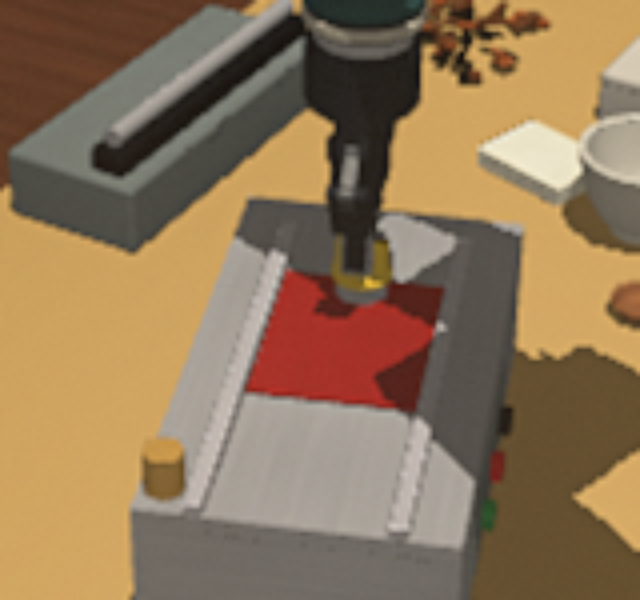

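Request:
apply_moves(deltas=[{"dp": [0, 0.005, 0], "twist": 0}, {"dp": [0, 0.005, 0], "twist": 0}, {"dp": [0, 0, 0], "twist": 0}])

```text
clock: 6.95
position: [547.8, -73.1, 153.2]
orientation: [-1.356, 0.944, -0.943]
contact_force: [-1.9, 6.5, 6.0]
finger_gap: 0.126
```

```bash
python3 -c "
from h import *
rel()"
```

```text
t 6.95 q [-2.580e-01  4.030e-01  1.725e+00  1.000e-03  1.014e+00  9.580e-01] p [547.83 -73.12 153.22] F [-1.89  6.52  5.97] T [1.128 0.436 0.031] gap 0.126
xang -69.68 down [-2.e-04  7.e-04 -1.e+00]
mill dx,dy 0.14 -69.29 Fx,Fy 0.49 6.77
```

Request:
apply_moves(deltas=[{"dp": [0, 0.004, 0], "twist": 0}, {"dp": [0, 0, 0], "twist": 0}])

```text
clock: 7.15
position: [547.8, -73.1, 152.5]
orientation: [-1.356, 0.944, -0.943]
contact_force: [-2.3, 6.0, 6.6]
finger_gap: 0.128
```

```bash
python3 -c "
from h import *
rel()"
```

```text
t 7.15 q [-2.580e-01  4.040e-01  1.726e+00  1.000e-03  1.012e+00  9.580e-01] p [547.85 -73.09 152.47] F [-2.3   5.98  6.56] T [ 1.052  0.338 -0.093] gap 0.128
xang -69.67 down [-2.e-04  7.e-04 -1.e+00]
mill dx,dy 0.17 -69.27 Fx,Fy -0.08 6.41
```

Request:
apply_moves(deltas=[{"dp": [0, 0.004, 0], "twist": 0}, {"dp": [0, 0, 0], "twist": 0}])

```text
clock: 7.35
position: [547.8, -73.1, 151.7]
orientation: [-1.356, 0.944, -0.943]
contact_force: [-3.2, 5.6, 6.7]
finger_gap: 0.125
```

```bash
python3 -c "
from h import *
rel()"
```

```text
t 7.35 q [-2.580e-01  4.050e-01  1.726e+00  1.000e-03  1.010e+00  9.580e-01] p [547.81 -73.09 151.66] F [-3.17  5.6   6.66] T [ 1.108  0.427 -0.029] gap 0.125
xang -69.67 down [-3.e-04  7.e-04 -1.e+00]
mill dx,dy 0.13 -69.26 Fx,Fy -1.03 6.36
```

Request:
apply_moves(deltas=[{"dp": [0, 0.004, 0], "twist": 0}, {"dp": [0, 0, 0], "twist": 0}])

```text
clock: 7.55
position: [547.9, -73.1, 151.2]
orientation: [-1.356, 0.944, -0.944]
contact_force: [-2.9, 4.5, 9.5]
finger_gap: 0.127
```

Request:
apply_moves(deltas=[{"dp": [0, 0.003, 0], "twist": 0}, {"dp": [0, 0, 0], "twist": 0}])

```text
clock: 7.75
position: [547.9, -73.1, 150.9]
orientation: [-1.356, 0.944, -0.944]
contact_force: [-4.1, 6.1, 11.7]
finger_gap: 0.125
```

Request:
apply_moves(deltas=[{"dp": [0, 0, 0], "twist": 0.01}, {"dp": [0, 0, 0], "twist": 0.01}, {"dp": [0, 0, 0], "twist": 0}])

```text
clock: 8.05
position: [548.0, -73.4, 151.0]
orientation: [-1.308, 1.04, -1.04]
contact_force: [-4.0, 4.9, 11.0]
finger_gap: 0.124
```

```bash
python3 -c "
from h import *
rel()"
```

```text
t 8.05 q [-0.258  0.406  1.727  0.     1.008  1.085] p [548.   -73.36 151.  ] F [-3.96  4.95 11.  ] T [ 0.948  0.723 -0.06 ] gap 0.124
xang -76.96 down [ 3.e-04  1.e-04 -1.e+00]
mill dx,dy 0.22 -69.58 Fx,Fy -1.99 6.02
```

Request:
apply_moves(deltas=[{"dp": [0, 0, 0], "twist": 0.006}, {"dp": [0, 0, 0], "twist": 0}])

```text
clock: 8.25
position: [548.0, -73.4, 151.0]
orientation: [-1.293, 1.067, -1.068]
contact_force: [-4.2, 4.5, 11.8]
finger_gap: 0.126
```

```bash
python3 -c "
from h import *
rel()"
```

```text
t 8.25 q [-0.258  0.406  1.727  0.     1.008  1.122] p [548.01 -73.44 150.96] F [-4.22  4.51 11.78] T [ 0.938  0.704 -0.076] gap 0.126
xang -79.08 down [ 3.e-04 -0.e+00 -1.e+00]
mill dx,dy 0.2 -69.66 Fx,Fy -2.39 5.7
```

Request:
apply_moves(deltas=[{"dp": [0, 0, 0], "twist": 0.006}, {"dp": [0, 0, 0], "twist": 0}])

```text
clock: 8.45
position: [548.0, -73.5, 151.0]
orientation: [-1.278, 1.095, -1.096]
contact_force: [-3.6, 4.6, 10.8]
finger_gap: 0.125
```

```bash
python3 -c "
from h import *
rel()"
```

```text
t 8.45 q [-0.258  0.406  1.727 -0.     1.008  1.16 ] p [548.04 -73.5  150.98] F [-3.6   4.56 10.76] T [ 0.873  0.699 -0.033] gap 0.125
xang -81.24 down [ 4.e-04 -2.e-04 -1.e+00]
mill dx,dy 0.21 -69.73 Fx,Fy -1.79 5.53
```

Request:
apply_moves(deltas=[{"dp": [0, 0, 0], "twist": 0.008}, {"dp": [0, 0, 0], "twist": 0}])

```text
clock: 8.65
position: [548.0, -73.6, 151.0]
orientation: [-1.256, 1.133, -1.134]
contact_force: [-3.1, 4.1, 11.3]
finger_gap: 0.122
```

```bash
python3 -c "
from h import *
rel()"
```

```text
t 8.65 q [-0.258  0.406  1.727 -0.     1.008  1.21 ] p [548.03 -73.6  150.98] F [-3.09  4.07 11.29] T [ 0.832  0.715 -0.081] gap 0.122
xang -84.14 down [ 4.e-04 -3.e-04 -1.e+00]
mill dx,dy 0.17 -69.81 Fx,Fy -1.48 4.89
```

Request:
apply_moves(deltas=[{"dp": [0, 0, 0], "twist": 0.012}, {"dp": [0, 0, 0], "twist": 0.012}, {"dp": [0, 0, 0], "twist": 0.012}, {"dp": [0, 0, 0], "twist": 0.012}, {"dp": [0, 0, 0], "twist": 0}])

```text
clock: 9.15
position: [548.1, -74.2, 151.0]
orientation: [-1.109, 1.354, -1.356]
contact_force: [-3.3, 1.3, 11.2]
finger_gap: 0.125
```

```bash
python3 -c "
from h import *
rel()"
```

```text
t 9.15 q [-0.259  0.406  1.727 -0.002  1.008  1.513] p [548.05 -74.25 151.02] F [-3.33  1.31 11.24] T [ 0.342  0.8   -0.018] gap 0.125
xang -101.44 down [ 4.0e-04 -1.4e-03 -1.0e+00]
mill dx,dy -0.04 -70.43 Fx,Fy -2.67 2.38
```

Request:
apply_moves(deltas=[{"dp": [0, 0, 0], "twist": 0.014}, {"dp": [0, 0, 0], "twist": 0.014}, {"dp": [0, 0, 0], "twist": 0.014}, {"dp": [0, 0, 0], "twist": 0.014}, {"dp": [0, 0, 0], "twist": 0}])

```text
clock: 9.65
position: [547.8, -75.0, 151.0]
orientation: [-0.897, 1.601, -1.605]
contact_force: [-4.9, -1.7, 11.9]
finger_gap: 0.126
```

```bash
python3 -c "
from h import *
rel()"
```

```text
t 9.65 q [-0.259  0.406  1.727 -0.003  1.008  1.865] p [547.83 -74.97 150.99] F [-4.89 -1.66 11.88] T [-0.181  0.901 -0.022] gap 0.126
xang -121.6 down [-1.0e-04 -2.7e-03 -1.0e+00]
mill dx,dy -0.51 -71.02 Fx,Fy -5.16 0.14
```

Request:
apply_moves(deltas=[{"dp": [0, 0, 0], "twist": 0.014}, {"dp": [0, 0, 0], "twist": 0.014}, {"dp": [0, 0, 0], "twist": 0.014}, {"dp": [0, 0, 0], "twist": 0.01}, {"dp": [0, 0, 0], "twist": 0}])

```text
clock: 10.15
position: [547.4, -75.5, 151.0]
orientation: [-0.66, 1.818, -1.824]
contact_force: [-5.8, -4.5, 11.4]
finger_gap: 0.128
```

```bash
python3 -c "
from h import *
rel()"
```

```text
t 10.15 q [-0.26   0.406  1.727 -0.004  1.008  2.191] p [547.36 -75.47 150.96] F [-5.76 -4.45 11.36] T [-0.55   1.144 -0.037] gap 0.128
xang -140.27 down [-0.001  -0.0036 -1.    ]
mill dx,dy -1.11 -71.34 Fx,Fy -6.95 -2.17
```

Request:
apply_moves(deltas=[{"dp": [0.005, 0, 0.002], "twist": 0}, {"dp": [0, 0, 0], "twist": 0.008}, {"dp": [0, 0, 0], "twist": 0.006}, {"dp": [0, 0, 0], "twist": 0}])

```text
clock: 10.55
position: [547.2, -75.8, 151.0]
orientation: [-0.587, 1.874, -1.878]
contact_force: [-5.0, -1.0, 11.6]
finger_gap: 0.126
```

```bash
python3 -c "
from h import *
rel()"
```

```text
t 10.55 q [-0.261  0.406  1.728 -0.003  1.008  2.276] p [547.16 -75.8  150.99] F [-4.96 -0.98 11.62] T [-0.057  0.98  -0.013] gap 0.126
xang -145.29 down [-3.0e-04 -2.5e-03 -1.0e+00]
mill dx,dy -1.41 -71.58 Fx,Fy -4.99 0.81
```

Request:
apply_moves(deltas=[{"dp": [0, -0.01, 0], "twist": 0}, {"dp": [0, -0.01, 0], "twist": 0}, {"dp": [0, 0, 0], "twist": 0}])

```text
clock: 10.85
position: [547.1, -75.8, 154.6]
orientation: [-0.588, 1.873, -1.878]
contact_force: [-3.3, -1.3, 5.5]
finger_gap: 0.125
```

Request:
apply_moves(deltas=[{"dp": [0, -0.004, 0], "twist": 0}, {"dp": [0, 0, 0], "twist": 0}])

```text
clock: 11.05
position: [547.1, -75.8, 155.2]
orientation: [-0.588, 1.873, -1.877]
contact_force: [-3.7, -0.3, 5.5]
finger_gap: 0.121
```

```bash
python3 -c "
from h import *
rel()"
```

```text
t 11.05 q [-0.261  0.4    1.724 -0.003  1.017  2.275] p [547.09 -75.76 155.2 ] F [-3.74 -0.35  5.53] T [-0.129  0.644 -0.046] gap 0.121
xang -145.23 down [-6.0e-04 -2.3e-03 -1.0e+00]
mill dx,dy -1.47 -71.51 Fx,Fy -3.62 0.97
```

Request:
apply_moves(deltas=[{"dp": [0, -0.004, 0], "twist": 0}, {"dp": [0, 0, 0], "twist": 0}])

```text
clock: 11.25
position: [547.1, -75.8, 156.0]
orientation: [-0.588, 1.873, -1.877]
contact_force: [-4.4, -1.1, 5.1]
finger_gap: 0.124
```

```bash
python3 -c "
from h import *
rel()"
```

```text
t 11.25 q [-0.261  0.399  1.723 -0.003  1.019  2.275] p [547.1  -75.78 155.97] F [-4.43 -1.13  5.11] T [-0.121  0.627 -0.048] gap 0.124
xang -145.23 down [-7.0e-04 -2.3e-03 -1.0e+00]
mill dx,dy -1.47 -71.53 Fx,Fy -4.55 0.48
```

Request:
apply_moves(deltas=[{"dp": [0, -0.004, 0], "twist": 0}, {"dp": [0, 0, 0], "twist": 0}])

```text
clock: 11.45
position: [547.1, -75.7, 156.3]
orientation: [-0.588, 1.874, -1.877]
contact_force: [-3.3, -2.6, 2.3]
finger_gap: 0.126
```

```bash
python3 -c "
from h import *
rel()"
```

```text
t 11.45 q [-0.261  0.399  1.723 -0.003  1.02   2.275] p [547.08 -75.66 156.28] F [-3.34 -2.6   2.3 ] T [-0.586  0.617 -0.03 ] gap 0.126
xang -145.24 down [-8.0e-04 -2.1e-03 -1.0e+00]
mill dx,dy -1.45 -71.41 Fx,Fy -4.04 -1.28
```

Request:
apply_moves(deltas=[{"dp": [0.003, -0.001, 0], "twist": 0}, {"dp": [0, 0, 0], "twist": 0}])

```text
clock: 11.65
position: [547.0, -75.6, 156.3]
orientation: [-0.587, 1.874, -1.877]
contact_force: [-2.9, -5.0, -0.3]
finger_gap: 0.121
```

Request:
apply_moves(deltas=[{"dp": [0, 0, 0], "twist": 0}, {"dp": [0, 0, 0], "twist": 0}, {"dp": [0, 0, 0], "twist": 0}, {"dp": [0, 0, 0], "twist": 0}, {"dp": [0, 0, 0], "twist": 0}, {"dp": [0, 0, 0], "twist": 0}], claw=0.1)

```text
clock: 12.25
position: [547.1, -74.6, 156.5]
orientation: [-0.586, 1.875, -1.875]
contact_force: [0.1, -0.4, -0.4]
finger_gap: 0.551
```

```bash
python3 -c "
from h import *
rel()"
```

```text
t 12.25 q [-0.261  0.398  1.723  0.     1.02   2.274] p [547.06 -74.63 156.55] F [ 0.14 -0.38 -0.35] T [-0.013 -0.049 -0.044] gap 0.551
xang -145.26 down [ 1.e-04  2.e-04 -1.e+00]
mill dx,dy -1.1 -70.44 Fx,Fy -0.0 -0.4
```

Request:
apply_moves(deltas=[{"dp": [0, -0.05, 0], "twist": 0}, {"dp": [0, -0.15, 0], "twist": 0}, {"dp": [0, -0.2, 0], "twist": 0}, {"dp": [0, -0.2, 0], "twist": 0}, {"dp": [0.08, 0, 0.15], "twist": 0}, {"dp": [0.08, 0, 0.15], "twist": 0}, {"dp": [0.08, 0, 0.15], "twist": 0}, {"dp": [0.08, 0, 0.15], "twist": 0}, {"dp": [0.08, 0, 0.15], "twist": 0}, {"dp": [0.08, 0, 0.15], "twist": 0}, {"dp": [0.08, 0, 0.15], "twist": 0}, {"dp": [0, 0, 0], "twist": 0}])

```text
clock: 13.45
position: [575.0, -315.7, 277.1]
orientation: [-0.583, 1.874, -1.88]
contact_force: [0.5, 0.2, 0.1]
finger_gap: 0.551
```

Run:
```python
from h import *
rel()
for n in("top","side"):
    p,d=bot.snapshot(n);np.savez(n+"9.npz",p=p,d=d)
    c=p[160:310,230:430] if n=="top" else p[170:320,220:380]
    cv2.imwrite(f"pics/{n}9.png",cv2.resize(c,None,fx=4,fy=4)[:,:,::-1]);cv2.imwrite(f"pics/{n}9f.png",p[:,:,::-1])
    m=bot.camera_model(n);K=m["mtx"];V=m["view"]
    v,u=np.mgrid[:480,:640];C=np.stack([(u-K[0,2])/K[0,0]*d,-(v-K[1,2])/K[1,1]*d,-d],-1);W=(C-V[:3,3])@V[:3,:3]
    roi=(np.hypot(W[...,0]-547.8,W[...,1]+73.2)<26)&(W[...,2]<200)
    for a,b in((118,140),(143,175)):
        pts=W[roi&(W[...,2]>a)&(W[...,2]<b)]
        if len(pts)<5: print(n,a,len(pts));continue
        e,vec=np.linalg.eigh(np.cov(pts[:,:2].T));print(n,a,len(pts),np.median(pts,0).round(1),"pca",np.degrees(np.arctan2(vec[1,1],vec[0,1])).round(1),np.sqrt(e*12).round(1),"circ",cv2.minEnclosingCircle(pts[:,:2].astype(np.float32)))
```

```text
t 13.45 q [-0.607  0.42   1.353 -0.002  1.367  1.933] p [ 574.95 -315.66  277.1 ] F [0.53 0.24 0.08] T [-0.015 -0.021  0.033] gap 0.551
xang -145.46 down [ 0.0013 -0.0027 -1.    ]
mill dx,dy -58.77 -306.13 Fx,Fy 0.58 0.04
top 118 180 [545.  -70.7 131. ] pca -146.9 [34.8 43.7] circ ((547.526123046875, -71.98925018310547), 20.617454528808594)
top 143 95 [547.  -71.3 154.5] pca 124.8 [12.2 36.1] circ ((547.6079711914062, -71.48955535888672), 17.96831703186035)
side 118 103 [543.7 -63.7 132.2] pca -176.6 [36.6 41. ] circ ((548.3090209960938, -71.9594497680664), 23.42312240600586)
side 143 50 [545.4 -64.9 155.4] pca 127.6 [12.5 38.4] circ ((547.1336669921875, -69.53923034667969), 18.313671112060547)
```

View pics/top9.png

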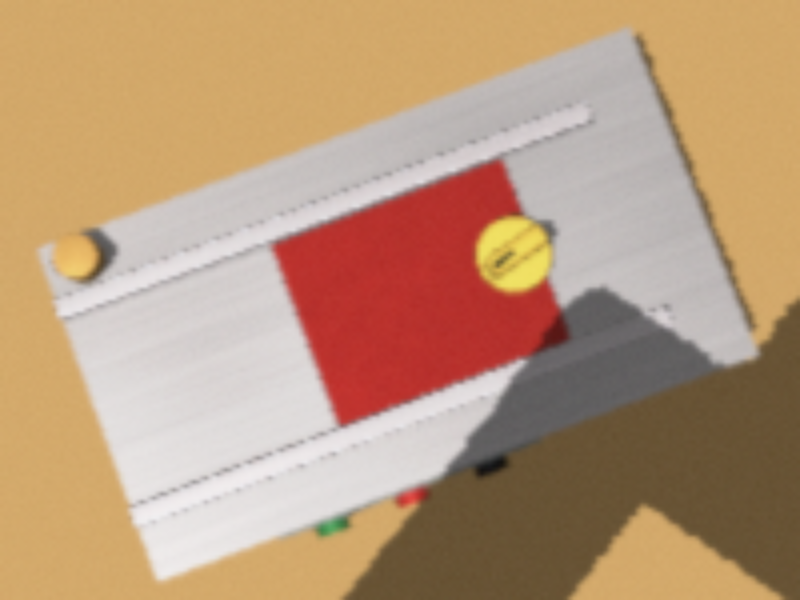

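View pics/side9f.png

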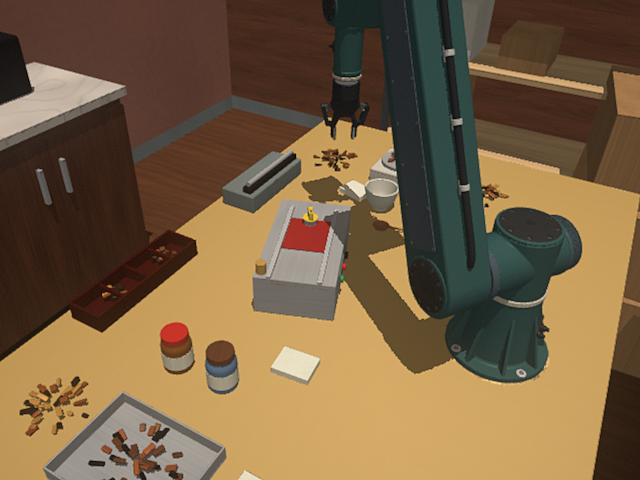

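Run:
```python
from h import *
th=np.radians(20.35);ex=np.array([np.cos(th),np.sin(th)]);ey=np.array([-ex[1],ex[0]])
for f in("0","9"):
  for n in("top","side"):
    p=np.load(n+f+".npz")["p"];h,s,v=hsv(p)
    m=(((h<8)|(h>172))&(s>130)&(v>60)).astype(np.uint8);mm=np.zeros_like(m);mm[195:290,250:385]=m[195:290,250:385]
    c=big(mm)[:,0];L=np.array([onz(n,a,114)[:2] for a in c]);l=(L-[521.6,-7.8])@np.c_[ex,ey]
    xm=np.median(l[:,0]);top=l[:,1].max()
    k=(l[:,1]>top-9)&(abs(l[:,0])<42);print(f,n,"+y edge",l[k,1].mean(),np.median(l[k,1]),k.sum())
    k=(l[:,1]<l[:,1].min()+12)&(abs(l[:,0])>24)&(abs(l[:,0])<46);print("   -y edge",np.median(l[k,1]),k.sum())
p=np.load("top9.npz")["p"]
```

```text
0 top +y edge 119.89574388483618 119.89263602699124 35
   -y edge -15.438930108328485 24
0 side +y edge 120.54624018703784 120.50805461976051 34
   -y edge -16.773100923755006 16
9 top +y edge 51.95635293949755 51.89403131214902 35
   -y edge -82.37708752532828 22
9 side +y edge 52.33320900730065 52.21789008912221 33
   -y edge -83.48431289711037 16
```

Request:
apply_moves(deltas=[{"dp": [0, 0, 0], "twist": 0.02}, {"dp": [0, 0, 0], "twist": 0.0195}, {"dp": [-0.042, 0, -0.2], "twist": 0}, {"dp": [-0.042, 0, -0.2], "twist": 0}, {"dp": [-0.042, 0, -0.2], "twist": 0}, {"dp": [-0.042, 0, -0.2], "twist": 0}, {"dp": [-0.042, 0, -0.2], "twist": 0}, {"dp": [-0.042, 0, -0.2], "twist": 0}, {"dp": [-0.042, 0, -0.2], "twist": 0}, {"dp": [0, 0, 0], "twist": 0}, {"dp": [0, 0, 0], "twist": 0}], claw=-1)

```text
clock: 14.65
position: [530.8, -26.5, 277.1]
orientation: [-0.37, 2.024, -2.024]
contact_force: [-0.3, 0.6, -0.1]
finger_gap: -0.002
```

```bash
python3 -c "
from h import *
s,M=rel();d=np.array([532.5,-31.9,144])-s['position'];print(M.T@d,M.T@d/200)"
```

```text
t 14.65 q [-0.18   0.238  1.626  0.     1.278  2.6  ] p [530.81 -26.45 277.05] F [-0.31  0.64 -0.08] T [-0.051  0.014 -0.012] gap -0.002
xang -159.29 down [ 3.e-04 -0.e+00 -1.e+00]
mill dx,dy 0.41 -19.62 Fx,Fy -0.06 0.71
[  0.3803667  133.05416947   5.6758301 ] [0.00190183 0.66527085 0.02837915]
```

Request:
apply_moves(deltas=[{"dp": [0.002, 0.19, 0.01], "twist": 0}, {"dp": [0, 0.19, 0], "twist": 0}, {"dp": [0, 0.15, 0], "twist": 0}, {"dp": [0, 0.09, 0], "twist": 0}, {"dp": [0, 0.045, 0], "twist": 0}, {"dp": [0, 0, 0], "twist": 0}, {"dp": [0, 0, 0], "twist": 0}])

```text
clock: 15.35
position: [532.6, -30.8, 144.3]
orientation: [-0.365, 2.026, -2.027]
contact_force: [0.2, 0.3, 0.6]
finger_gap: 0.002
```

```bash
python3 -c "
from h import *
s,M=rel();d=np.array([547.8,-73.2,144])-s['position'];print(M.T@d)
p,d=bot.snapshot('side');cv2.imwrite('pics/s5.png',cv2.resize(p[150:300,220:380],None,fx=4,fy=4)[:,:,::-1])"
```

```text
t 15.35 q [-0.187  0.391  1.776  0.     0.973  2.597] p [532.6  -30.82 144.3 ] F [0.16 0.26 0.58] T [ 0.046  0.092 -0.028] gap 0.002
xang -159.51 down [ 1.2e-03 -2.0e-04 -1.0e+00]
mill dx,dy 0.57 -24.34 Fx,Fy 0.24 0.19
[ 0.59517188  0.33059326 45.01676125]
```

View pics/s5.png

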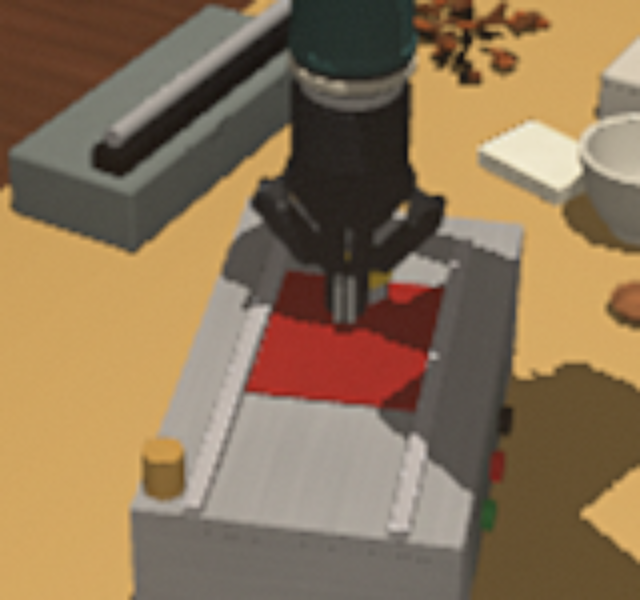

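Request:
apply_moves(deltas=[{"dp": [0.003, 0, 0.02], "twist": 0}, {"dp": [0, 0, 0.02], "twist": 0}, {"dp": [0, 0, 0.01], "twist": 0}, {"dp": [0, 0, 0], "twist": 0}])

```text
clock: 15.8
position: [535.2, -40.3, 143.9]
orientation: [-0.365, 2.026, -2.027]
contact_force: [0.7, 0.8, -0.6]
finger_gap: 0.002
```

Request:
apply_moves(deltas=[{"dp": [0, 0, 0.005], "twist": 0}, {"dp": [0, 0, 0], "twist": 0}])

```text
clock: 16.0
position: [535.2, -40.8, 143.5]
orientation: [-0.367, 2.027, -2.026]
contact_force: [-0.9, -0.5, -0.1]
finger_gap: 0.0
```

Request:
apply_moves(deltas=[{"dp": [0, 0, 0.005], "twist": 0}, {"dp": [0, 0, 0], "twist": 0}])

```text
clock: 16.2
position: [535.5, -41.8, 143.5]
orientation: [-0.367, 2.026, -2.026]
contact_force: [0.4, 0.7, 0.1]
finger_gap: 0.004
```

```bash
python3 -c "
from h import *
rel()"
```

```text
t 16.2 q [-0.206  0.397  1.768  0.     0.976  2.577] p [535.51 -41.76 143.47] F [0.36 0.7  0.13] T [ 0.017  0.008 -0.008] gap 0.004
xang -159.48 down [-1.e-04  0.e+00 -1.e+00]
mill dx,dy -0.51 -35.61 Fx,Fy 0.58 0.53
```

Request:
apply_moves(deltas=[{"dp": [0, 0, 0.005], "twist": 0}, {"dp": [0, 0, 0], "twist": 0}])

```text
clock: 16.4
position: [535.9, -42.8, 143.5]
orientation: [-0.367, 2.026, -2.026]
contact_force: [0.9, -0.2, -0.3]
finger_gap: -0.004
```

Request:
apply_moves(deltas=[{"dp": [0, 0, 0.004], "twist": 0}, {"dp": [0, 0, 0], "twist": 0}])

```text
clock: 16.6
position: [536.1, -43.3, 143.5]
orientation: [-0.367, 2.027, -2.026]
contact_force: [-0.1, 0.8, 0.4]
finger_gap: -0.007
```

Request:
apply_moves(deltas=[{"dp": [0, 0, 0.003], "twist": 0}, {"dp": [0, 0, 0], "twist": 0}])

```text
clock: 16.8
position: [536.1, -43.5, 143.5]
orientation: [-0.367, 2.028, -2.026]
contact_force: [-1.3, 4.2, 0.8]
finger_gap: -0.002
```

```bash
python3 -c "
from h import *
rel()"
```

```text
t 16.8 q [-2.100e-01  3.980e-01  1.766e+00  1.000e-03  9.780e-01  2.573e+00] p [536.06 -43.49 143.48] F [-1.29  4.17  0.8 ] T [0.53  0.126 0.04 ] gap -0.002
xang -159.5 down [-6.e-04  1.e-03 -1.e+00]
mill dx,dy -0.59 -37.42 Fx,Fy 0.24 4.36
```

Contact. Push on slightly to confirm the stop.

Request:
apply_moves(deltas=[{"dp": [0, 0, 0.003], "twist": 0}, {"dp": [0, 0, 0], "twist": 0}])

```text
clock: 17.0
position: [536.1, -43.7, 143.4]
orientation: [-0.367, 2.029, -2.025]
contact_force: [-0.8, 5.4, 2.2]
finger_gap: -0.0
```

Request:
apply_moves(deltas=[{"dp": [0, 0, 0.003], "twist": 0}, {"dp": [0, 0, 0], "twist": 0}])

```text
clock: 17.2
position: [536.1, -43.8, 143.5]
orientation: [-0.367, 2.03, -2.024]
contact_force: [-1.6, 6.6, 2.5]
finger_gap: 0.0
```

```bash
python3 -c "
from h import *
rel()"
```

```text
t 17.2 q [-0.211  0.399  1.766  0.003  0.979  2.571] p [536.08 -43.78 143.45] F [-1.62  6.65  2.52] T [1.152e+00 2.140e-01 1.000e-03] gap 0.0
xang -159.52 down [-0.0013  0.0024 -1.    ]
mill dx,dy -0.67 -37.7 Fx,Fy 0.8 6.8
```

Request:
apply_moves(deltas=[{"dp": [0, 0, -0.02], "twist": 0}, {"dp": [0, 0, -0.05], "twist": 0}, {"dp": [0, -0.1, 0], "twist": 0}, {"dp": [0, -0.2, 0], "twist": 0}, {"dp": [0, -0.2, 0], "twist": 0}, {"dp": [0, -0.1, 0], "twist": 0}, {"dp": [0, 0, 0.15], "twist": 0}, {"dp": [0, 0, 0.2], "twist": 0}, {"dp": [0, 0, 0.2], "twist": 0}, {"dp": [0, 0, 0.2], "twist": 0}, {"dp": [0, 0, 0.2], "twist": 0}, {"dp": [0, 0, 0.2], "twist": 0}])

```text
clock: 18.4
position: [612.8, -248.8, 263.4]
orientation: [-0.367, 2.026, -2.027]
contact_force: [-0.2, 0.9, -0.4]
finger_gap: -0.004
```

Request:
apply_moves(deltas=[{"dp": [0, 0, 0.15], "twist": 0}, {"dp": [0, 0, 0], "twist": 0}, {"dp": [0, 0, 0], "twist": 0}])

```text
clock: 18.7
position: [622.7, -275.7, 262.9]
orientation: [-0.367, 2.028, -2.027]
contact_force: [-0.6, 1.0, 0.4]
finger_gap: 0.001
```

Run:
```python
from h import *
rel()
th=np.radians(20.35);ex=np.array([np.cos(th),np.sin(th)]);ey=np.array([-ex[1],ex[0]])
for n in("top","side"):
    p,d=bot.snapshot(n);cv2.imwrite(f"pics/{n}10.png",p[:,:,::-1])
    m=bot.camera_model(n);K=m["mtx"];V=m["view"]
    v,u=np.mgrid[:480,:640];C=np.stack([(u-K[0,2])/K[0,0]*d,-(v-K[1,2])/K[1,1]*d,-d],-1);W=(C-V[:3,3])@V[:3,:3]
    pts=W[(np.hypot(W[...,0]-547.8,W[...,1]+73.2)<26)&(W[...,2]>143)&(W[...,2]<175)]
    e,vec=np.linalg.eigh(np.cov(pts[:,:2].T));print(n,len(pts),np.median(pts,0).round(1),"pca",np.degrees(np.arctan2(vec[1,1],vec[0,1])).round(1))
    h,s,v=hsv(p);mk=(((h<8)|(h>172))&(s>130)&(v>60)).astype(np.uint8);mm=np.zeros_like(mk);mm[195:290,250:385]=mk[195:290,250:385]
    c=big(mm)[:,0];L=np.array([onz(n,a,114)[:2] for a in c]);l=(L-[521.6,-7.8])@np.c_[ex,ey]
    k=(l[:,1]>l[:,1].max()-9)&(abs(l[:,0])<42);print(" +y edge",l[k,1].mean())
```

```text
t 18.7 q [-0.518  0.469  1.307 -0.     1.367  2.267] p [ 622.69 -275.68  262.88] F [-0.59  0.99  0.4 ] T [ 0.023  0.005 -0.045] gap 0.001
xang -159.55 down [-9.e-04  5.e-04 -1.e+00]
mill dx,dy -0.11 -285.25 Fx,Fy -0.2 1.13
top 96 [546.9 -71.2 154.6] pca 125.0
 +y edge 52.01650828827452
side 52 [543.1 -65.5 154.3] pca 127.4
 +y edge 52.33320900730065
```

View pics/top10.png

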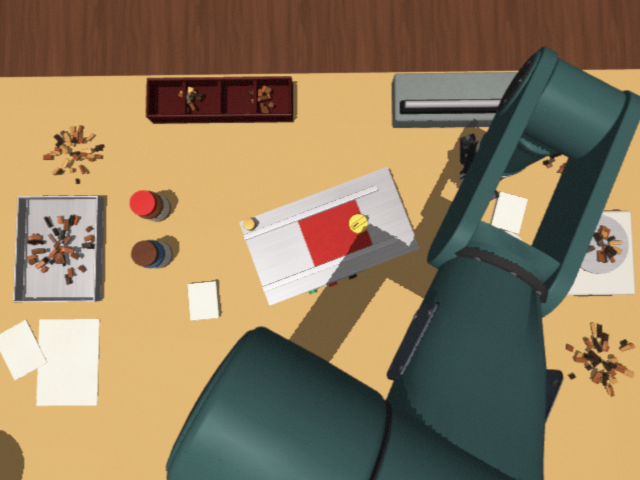

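The cover edge did not shift under the confirming push, so it was already shut. The stud is still down, and the wing is turned about 75°. Handing in.

```bash
python3 -c "
from rig import bot
print(bot.hand_in())"
```

```text
the job is handed in; nothing more can be done
None
```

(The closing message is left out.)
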